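# Empty the dowel cup and hang it on the drying peg

## Robot

A 6-joint arm with a two-finger parallel gripper is mounted at the origin on the work surface. World frame = base frame: x ahead of the robot, y to its left, z up, the work surface at z = 0. Lengths are in mm, angles in rad, forces in N, time in s.
With the tool pointing down it reaches from about 325 to 900 mm from the base axis. Payload 3.5 kg.
Tool frame: the origin (TCP) lies at the centre of the arm's flange, where the gripper is bolted on; the fingertips stand 173 mm ahead of it and the grasp point (between the pads) lies 155 mm ahead of it; y points along the fingers, x is the direction in which the jaws open and shut, and the axes are right-handed (so a half turn about y gives the same grasp; the last joint's range is limited). The gripper opens to 85 mm and grips with 20 to 120 N. Pads are 22 mm wide; open, the fingers measure 114 mm over their backs; the gripper's body (76 mm by 85 mm) begins 54 mm behind the grasp point. The pads swing forward as they close: fully open they stand 13 mm farther back than shut.
Start: joints at [1.07, 0.276, -0.026, 1.268, 0, 1.467], TCP at [242.126, 576.193, 404.713] pointing down, gripper open.
Joint ranges: [-3.12, 3.12], [-0.85, 1.88], [-1.08, 1.24], [-1.95, 2.15], [-1.57, 1.53], [-3.14, 3.14]. Speed limits (rad/s): [2.57, 2.57, 3.14, 3.14, 3.14, 3.14].

## Interface

Orientations are given as a 3x3 rotation matrix whose columns are the frame's x, y, z axes.
In Python, from rig import arm, read_camera, get_calibration, job_done, boxes_of gives the robot as it stands.
- The arm moves only by the tool send_rows, never from a script. Its argument "series" is a list of rows, each a list of 7 numbers: the opening, from 0 (shut) to 1 (fully open), then the shift along the world's x, y, z in m, then the turn, a rotation vector about the world's x, y, z in degrees. A call has 1 to 8 rows; each row is the pose to reach, as a shift and turn from the pose commanded when the call began; what a row does not reach only later rows make up. A row lasts 1/10 s, in which the tool goes at most 50 mm and 8.59 degrees, less where a joint would pass 70% of its speed; a pose out of reach is approached as far as the arm can. A call with a gripper value outside its range is refused whole. The fingers move at their own pace and stop on an object; the grip force is fixed at half the most. Time passes only in rows, so rows that repeat a pose let the fingers close. It gives the time, the measured TCP pose, the force and the opening at its end, in the units of the state.
- arm.sense(): the state, without advancing time (a new reading comes with each control period).
- read_camera(name): name is "scene" or "top" or "wrist"; returns the picture (384x512x3 uint8, red, green, blue); there is no depth.
- get_calibration(name): a dict with "camera_matrix" (3x3 intrinsics, pixels), "k1" (the pictures are not rectified: a ray, as slopes to the right and down, at radius r is drawn at 1 + k1 r^2 times it, then the intrinsics apply), "R" (3x3) and "t" (3): a world point X has camera coordinates R X + t. Camera axes: x right, y down, z forward; pixel columns grow to the right and rows downward; lengths in mm; the calibration is good to about 2 mm. A picture is of the moment at which its call begins: read the wrist's pose just before it. get_calibration takes no time and is no camera call; for the wrist camera it gives the pose at the moment of the call.
- job_done(): hands the job in, once; it reports no verdict.
Trained networks look in the newest picture that a camera, given by its name, has taken for a name from the list of things; names that differ only in an ending like _2 or _b are one class to them, and where a whole thing is asked for, a point or a joint stands for the part that bears it (a point fixed in the world has none). Each returns a list of dicts, best first, with "p" (0 to 1); they miss things now and then, are a little off and sometimes report something else, mostly with a low value. They report only what shows in the picture. A call takes as long as a camera call. They do not tell look-alikes from the thing itself.
- boxes_of(target, camera): "box" ([left, top, right, bottom] in pixels, round what is visible of it).
The state is a dict: "time": time; "joint_pos": joint angles; "dq": joint speeds; "joint_torque": joint torques, N m; "tcp_pos": TCP position; "orientation": TCP orientation; "contact_force": force on the tool from outside, world axes, zero at the start; "moment": the same for the moment, N m; "opening": finger opening in mm.
Only numpy, scipy, OpenCV 4.12 (cv2) and the standard library are available. Lean on these libraries where they do the work, as an engineer would, in place of code of your own. Each camera call takes 0.05 s, during which the arm holds its last target. There are 200 camera calls.

## Task

Pick up the steel cup that lies in the wooden cradle and tip the three wooden plugs out of it into the grey tub. Then put the empty cup upside down over the free drying peg, lowered (not dropped) until its rim rests flat on the peg's round base, and let go. Leave everything else on the bench where it is.

Things in the scene. Friction and masses are not known exactly. Their poses are not given: they have to be found in the camera images.
- cup: Straight-sided steel cup, 57 mm outside diameter, 100 mm long, wall 3 mm (inside diameter 51 mm), base 5 mm thick, about 120 g. It starts lying level on the cradle's two rails, its axis 75 mm above the bench, with three plugs inside. Origin: centre of its closed base; its z axis points along the cup towards the open mouth. It is stiff: a firm 40 N grip across its sides, e.g. 40 mm from the base, holds it without harm.
- cup_rim (a point): Centre of that cup's open mouth, on its axis, 100 mm from the base.
- cradle: Fixed wooden board 130 x 70 x 12 mm with two round dark steel rails along its x axis, 8 mm thick, 30 mm apart (centres), centred 46 mm above the bench, on two uprights 34 mm wide. Origin: centre of its underside. The cup lies along +x of the cradle (mouth at +x), centred over it. Nothing of the cradle stands beyond 19 mm from its centre line above 12 mm, so fingers can pass down on both sides of the cup.
- plug0: Loose wooden plug, a short cylinder 22 mm in diameter and 26 mm long, 12 g, lying in the cup at the start (nearest the base). Origin: its centre; z along its axis. It stays in the cup while the cup is about level and slides out when the mouth is tipped down.
- plug1: Loose wooden plug, a short cylinder 22 mm in diameter and 26 mm long, 12 g, lying in the cup at the start (the middle one). Origin: its centre; z along its axis. It stays in the cup while the cup is about level and slides out when the mouth is tipped down.
- plug2: Loose wooden plug, a short cylinder 22 mm in diameter and 26 mm long, 12 g, lying in the cup at the start (nearest the mouth, its end about 10 mm inside the rim). Origin: its centre; z along its axis. It stays in the cup while the cup is about level and slides out when the mouth is tipped down.
- tub: Fixed open grey plastic tub, 180 mm (its x) x 140 mm (its y) x 70 mm high, wall and floor about 4 mm, empty. Origin: centre of its underside.
- peg_free: The free drying peg: fixed round wooden base 90 mm in diameter and 30 mm high, with an upright post 36 mm in diameter that rises to 108 mm above the bench and narrows to a blunt 20 mm tip over its last 16 mm. Origin: centre of the base's underside.
- peg_free_seat (a point): Point on that peg's axis at the top face of its round base, 30 mm above the bench, where the rim of the inverted cup rests.
- peg_taken: An identical fixed drying peg that already carries another cup. Origin: centre of the base's underside.
- cup_parked: A cup identical to the first, upside down on the other peg, its top 130 mm above the bench. Origin: centre of its closed base (on top); z points down. To be left alone.
- jar: Closed glass jar, 66 mm in diameter, 85 mm high, blue lid. Origin: centre of underside. To be left alone.
- glue: White plastic bottle, 56 mm in diameter, 160 mm high. Origin: centre of underside. To be left alone.
- offcut: Dark wood block 60 x 120 x 30 mm. Origin: centre of underside. To be left alone.
- screwdriver: Screwdriver, about 200 mm long, lying on the bench along its x axis. To be left alone.
- carton: Cardboard box 70 x 110 x 50 mm. Origin: centre of underside. To be left alone.
- can: Grey can, 72 mm in diameter, 90 mm high. Origin: centre of underside. To be left alone.
There are look-alikes about, which are no part of the job. What is shaped like the cup but purple is not meant. Leave any yellow look-alike of the peg_free alone.

How it is judged (in metres and radians):
On the way, in this order (a step that is already met when the one before it is completed fails the run):
1. all three plugs are in the tub, and the cup is not yet on the peg (x of plug0 in the frame of tub between -0.088 and 0.088 m and y of plug0 in the frame of tub between -0.068 and 0.068 m and height (world z) of each of plug0, plug1, plug2 below 0.065 m and x of plug1 in the frame of tub between -0.088 and 0.088 m and y of plug1 in the frame of tub between -0.068 and 0.068 m and x of plug2 in the frame of tub between -0.088 and 0.088 m and y of plug2 in the frame of tub between -0.068 and 0.068 m and not (horizontal distance between cup_rim and peg_free_seat below 0.012 m and z of cup_rim in the frame of peg_free_seat between -0.005 and 0.005 m and angle between cup's own z axis and vertical above 3 rad)), for 0.2 s.
2. the cup is upside down on the free peg, rim on its base (horizontal distance between cup_rim and peg_free_seat below 0.012 m and z of cup_rim in the frame of peg_free_seat between -0.005 and 0.005 m and angle between cup's own z axis and vertical above 3 rad), for 0.2 s.
At the end, for the whole second after the job is handed in: All three plugs lie inside the tub; the cup is upside down over the free peg, its rim centre within 12 mm sideways and 5 mm in height of the centre of the peg base's top face, within 8 degrees of vertical; cup and plugs are at rest (all of step 2 and x of plug0 in the frame of tub between -0.088 and 0.088 m and y of plug0 in the frame of tub between -0.068 and 0.068 m and height (world z) of each of plug0, plug1, plug2 below 0.065 m and x of plug1 in the frame of tub between -0.088 and 0.088 m and y of plug1 in the frame of tub between -0.068 and 0.068 m and x of plug2 in the frame of tub between -0.088 and 0.088 m and y of plug2 in the frame of tub between -0.068 and 0.068 m and linear speed of cup below 0.02 m/s and linear speed of each of plug0, plug1, plug2 below 0.05 m/s); the robot touches nothing.
It fails at once if the cup is dropped: it moves faster than 0.6 m/s while no finger touches it (contact force between cup and the fingers below 0.05 N and linear speed of cup above 0.6 m/s).
It fails at once if one of the other things on the bench is shifted by more than 30 mm (distance of any of cup_parked, jar, glue, offcut, screwdriver, carton, can from where it was at the start of the episode above 0.03 m).
It also fails if it takes over 51 s, if anything falls off the work surface, if the arm or the gripper's body presses on something with over 40 N, if the wrist force passes 120 N, or if a joint passes its speed limit or range.

## Working session

There is one attempt and no reset: what is moved stays moved. The work goes in short steps, Python scripts to look and compute and a tool call to move; the robot and the scene stay as the last step left them, time stands still between calls to the robot, and variables do not carry over. Pictures are saved under pics/ and viewed, about 8 in all and at most 12, crops included, and the job is handed in when it is done.

Besides the shell and the picture viewer there is one more tool, called after ">>>" by a JSON object that holds its "method" and its "body". send_rows: Moves the arm, as the interface text tells. Its arguments: {"type":"object","properties":{"series":{"type":"array"}},"required":["series"]}

```bash
ls; mkdir -p pics
cat > h.py <<'E'
import numpy as np, cv2
from rig import arm, read_camera, get_calibration, job_done, boxes_of
def project(c,X):
    X=np.atleast_2d(X)@np.array(c['R']).T+np.array(c['t'])
    s=X[:,:2]/X[:,2:]; s=s*(1+c['k1']*(s**2).sum(1,keepdims=True))
    K=np.array(c['camera_matrix']); return s@K[:2,:2].T+K[:2,2]
def ray(c,uv):
    K=np.array(c['camera_matrix']); d=(np.atleast_2d(uv)-K[:2,2])@np.linalg.inv(K[:2,:2]).T
    s=d.copy()
    for _ in range(20): s=d/(1+c['k1']*(s**2).sum(1,keepdims=True))
    R=np.array(c['R']); return -R.T@np.array(c['t']), np.c_[s,np.ones(len(s))]@R
def onz(c,uv,z):
    o,d=ray(c,uv); return o+d*((z-o[2])/d[:,2:])
def save(name,img,box=None,f=1):
    if box: l,t,r,b=box; img=img[t:b,l:r]
    cv2.imwrite('pics/'+name,cv2.resize(img[...,::-1],None,fx=f,fy=f,interpolation=cv2.INTER_CUBIC))
E
python3 - <<'E'
from h import *
np.set_printoptions(precision=1,suppress=True)
a=read_camera('top');save('top.png',a,f=1.5);np.save('top.npy',a)
b=read_camera('scene');save('scene.png',b,f=1.5);np.save('scene.npy',b)
for n in ('top','scene'):
    c=get_calibration(n); print(n,c['k1'],ray(c,[[256,192]]))
    for t in ('cup','cradle','tub','peg_free'):
        for r in boxes_of(t,n)[:4]: print(n,t,np.array(r['box']),round(r['p'],2))
print(arm.sense())
E
```

```text
pics
top -0.023795785019378547 (array([ 454.2,  -83.6, 1070.2]), array([[ 0.1, -0. , -1. ]]))
top cup [360.  184.8 403.9 220.5] 0.76
top cup [300.2 198.9 338.7 218.6] 0.63
top cradle [289.1 197.2 337.1 222. ] 0.87
top tub [187.1 145.4 239.9 216.4] 0.92
top peg_free [132.3 264.6 163.  302.4] 0.89
top peg_free [126.8 215.4 159.8 243.2] 0.75
top peg_free [114.8 142.8 150.  165.9] 0.75
scene -0.0968937139582152 (array([1011.9,  477.9, 1155.4]), array([[-0.4, -0.4, -0.8]]))
scene cup [225.9 140.6 252.3 170.6] 0.91
scene cup [196.  119.9 212.2 151.1] 0.63
scene cradle [222.4 157.7 257.4 186.4] 0.87
scene cradle [151.7 160.2 178.1 193. ] 0.22
scene tub [234.2 196.8 308.2 263.6] 0.94
scene tub [263.9 151.4 283.7 178.6] 0.45
scene peg_free [365.3 205.8 395.8 239.3] 0.91
scene peg_free [333.  239.6 365.  271.3] 0.64
{'time': 0.5, 'joint_pos': array([ 1.1,  0.3, -0. ,  1.3, -0. ,  1.5]), 'dq': array([-0., -0.,  0.,  0.,  0., -0.]), 'joint_torque': array([ -0. , -44.5,  29.5,   0. ,  -0. ,  -0. ]), 'tcp_pos': array([242.1, 576.2, 404.7]), 'orientation': array([[ 0.4, -0. , -0.9],
       [ 0.9, -0. ,  0.4],
       [-0. , -1. , -0. ]]), 'contact_force': array([0.2, 0. , 0.2]), 'moment': array([-0., -0., -0.]), 'opening': 85.35264051669104}
```

View pics/top.png

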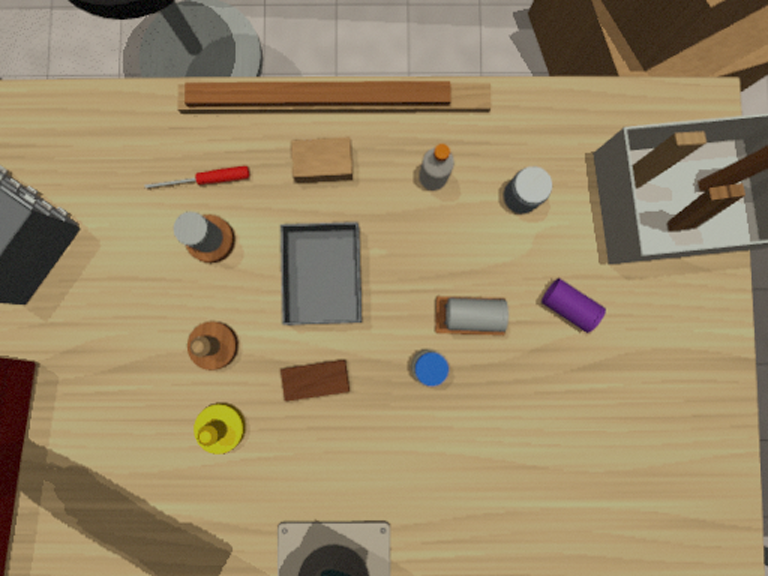

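View pics/scene.png

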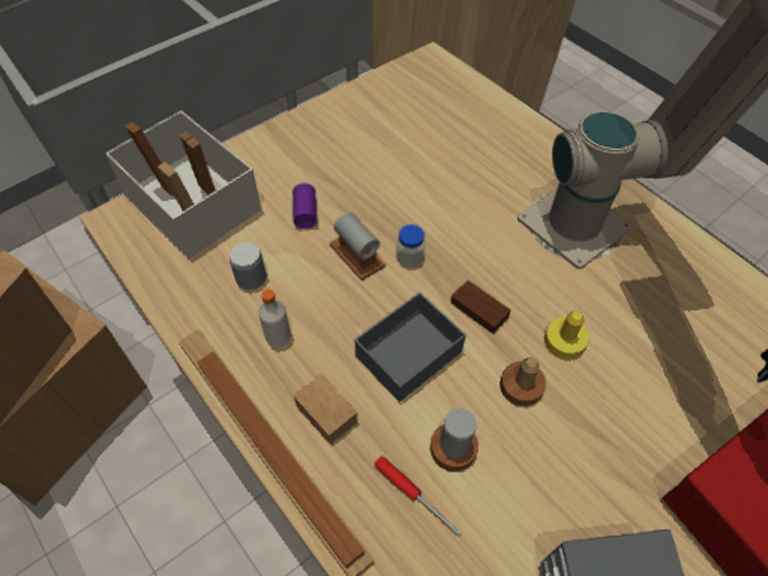

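Run:
```python
from h import *
np.set_printoptions(precision=1,suppress=True)
a=np.load('top.npy');b=np.load('scene.npy')
A=cv2.resize(a[185:235,280:350],(700,500),interpolation=cv2.INTER_CUBIC)[:,:,:]
B=cv2.resize(b[135:190,210:270],(545,500),interpolation=cv2.INTER_CUBIC)
C=cv2.resize(a[205:255,115:165],(500,500),interpolation=cv2.INTER_CUBIC)
im=np.hstack([A,B,C]);save('crop.png',im,f=795/im.shape[1])
ct=get_calibration('top')
print('cupends@75',onz(ct,[[297,210],[338,210]],75))
print('cradle board',onz(ct,np.array([[436,297],[436,333]])/1.5,12))
print('tub rim',onz(ct,np.array([[281,224],[360,222],[362,323],[284,325]])/1.5,70))
print('peg base',onz(ct,[[126.8,215.4],[159.8,243.2],[142,230]],30),'tip',onz(ct,np.array([[203,346]])/1.5,108))
```

```text
cupends@75 [[ 479.7 -201.2   75. ]
 [ 479.2 -309.3   75. ]]
cradle board [[ 515.  -191.3   12. ]
 [ 447.9 -190.6   12. ]]
tub rim [[643.3  89.7  70. ]
 [646.3 -51.4  70. ]
 [466.4 -54.6  70. ]
 [463.4  82.7  70. ]]
peg base [[467.8 261.7  30. ]
 [391.6 169.7  30. ]
 [427.7 219.1  30. ]] tip [[428.  213.3 108. ]]
```

View pics/crop.png

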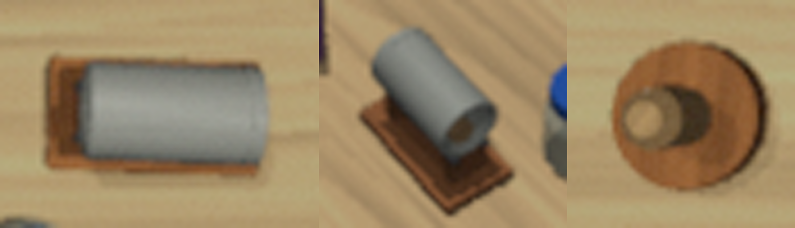

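```bash
cat > fit.py <<'E'
from h import *
from scipy.optimize import differential_evolution
th=np.linspace(0,2*np.pi,48,endpoint=False); C,S=np.cos(th),np.sin(th)
def vcyl(x,y,r,z0,z1): return np.vstack([np.c_[x+r*C,y+r*S,0*C+z] for z in(z0,z1)])
def hcyl(x,y,w,r,z,L): # axis along yaw w, centred
    d=np.array([np.cos(w),np.sin(w),0]);n=np.array([-d[1],d[0],0])
    return np.vstack([np.array([x,y,z])+s*L/2*d+r*np.outer(C,n)+r*np.outer(S,[0,0,1]) for s in(-1,1)])
def grad(im):
    g=cv2.GaussianBlur(im,(0,0),0.8).astype(np.float32)
    return np.hypot(*(cv2.Sobel(g,cv2.CV_32F,*d) for d in((1,0),(0,1)))).max(2)
def contour(c,P,n=150):
    h=cv2.convexHull(project(c,P).astype(np.float32))[:,0]; h=np.vstack([h,h[:1]])
    s=np.r_[0,np.cumsum(np.hypot(*np.diff(h,axis=0).T))]; t=np.linspace(0,s[-1],n)
    return np.c_[np.interp(t,s,h[:,0]),np.interp(t,s,h[:,1])]
def score(views,Ps):
    v=0
    for c,g in views:
        for P in Ps:
            k=contour(c,P).astype(np.float32)
            v+=np.sqrt(cv2.remap(g,k[:,:1],k[:,1:],cv2.INTER_LINEAR)).mean()
    return v
def fit(views,model,x0,d):
    x0=np.array(x0);r=differential_evolution(lambda p:-score(views,model(p)),list(zip(x0-d,x0+d)),seed=1,tol=1e-5,maxiter=60)
    return r.x,-r.fun
cup=lambda p:[hcyl(p[0],p[1],p[2],28.5,75,100)]
peg=lambda p:[vcyl(p[0],p[1],45,30,30),np.vstack([vcyl(p[0],p[1],18,60,92),vcyl(p[0],p[1],10,108,108)])]
def tub(p):
    a,b=np.array([[1,1],[1,-1],[-1,-1],[-1,1]]).T; c,s=np.cos(p[2]),np.sin(p[2])
    return [np.c_[p[0]+c*90*a-s*70*b,p[1]+s*90*a+c*70*b,0*a+70.]]
E
python3 - <<'E'
from fit import *
np.set_printoptions(precision=3,suppress=True)
V=[(get_calibration(n),grad(np.load(n+'.npy'))) for n in('top','scene')]
for nm,m,x0,d in [('cup',cup,[480,-255,1.57],[20,20,.2]),('peg',peg,[430,216],[20,20]),('yellow',peg,[340,205],[25,25]),('tub',tub,[555,17,0],[15,15,.15])]:
    x0=np.array(x0,float);d=np.array(d)
    for vv in (V,V[:1],V[1:]): print(nm,*fit(vv,m,x0,d))
E
```

```text
cup [ 481.297 -253.428    1.535] 24.193405151367188
cup [ 483.376 -254.582    1.53 ] 12.4710054397583
cup [ 479.374 -252.02     1.534] 12.71972942352295
peg [427.375 225.275] 42.60822296142578
peg [428.239 218.881] 24.373281478881836
peg [440.353 233.757] 23.382240295410156
yellow [315.022 200.175] 34.03014373779297
yellow [315.099 192.238] 17.138036727905273
yellow [340.381 215.573] 18.88038444519043
tub [555.648  20.056   0.037] 28.119449615478516
tub [554.799  17.777   0.025] 15.634528160095215
tub [556.807  23.84    0.023] 14.587181091308594
```

>>> {"method": "send_rows", "body": {"series": [[1,0.03,-0.04,0,0,0,0],[1,0.05,-0.09,0,0,0,0],[1,0.07,-0.14,0,0,0,0],[1,0.09,-0.19,0,0,0,0],[1,0.11,-0.24,0,0,0,0],[1,0.13,-0.28,0,0,0,0],[1,0.15,-0.32,0,0,0,0],[1,0.17,-0.36,0,0,0,0]]}}

```text
time: 1.3
tcp_pos: [412.5, 214.3, 405.1]
orientation: [[0.387, 0.001, -0.922], [0.922, 0.0, 0.387], [0.001, -1.0, -0.001]]
contact_force: [0.8, -0.0, -0.6]
opening: 85.7
```

Run:
```python
from fit import *
np.set_printoptions(precision=4,suppress=True)
s=arm.sense();print(s['joint_pos'],s['tcp_pos'])
c=get_calibration('wrist');a=read_camera('wrist');np.save('w1.npy',a);np.save('w1c.npy',c,allow_pickle=True)
print(ray(c,[[256,192]]),[(np.array(r['box']),r['p']) for r in boxes_of('peg_free','wrist')])
V=[(c,grad(a))]
x,f=fit(V,peg,np.array([428,219.]),np.array([15,15.]));print(x,f)
im=a.copy()
for p,col in ((x,(255,0,0)),((428.2,218.9),(0,255,0))):
    for P in peg(p): cv2.polylines(im,[contour(c,P).round().astype(int)],True,col)
T=np.load('top.npy').copy();ct=get_calibration('top');Sc=np.load('scene.npy').copy();cs=get_calibration('scene')
for I,cc in((T,ct),(Sc,cs)):
    for P in peg(x)+cup([481.3,-253.4,1.533])+tub([555.5,19,.028]): cv2.polylines(I,[contour(cc,P).round().astype(int)],True,(255,0,0))
f=np.hstack([cv2.resize(im,(512,384)),np.vstack([T[140:260,115:345],Sc[130:270,215:445],np.zeros((124,230,3),np.uint8)])])
save('w1.png',f,f=1.07)
```

```text
[ 0.34   -0.0106 -0.3568  1.2233  0.      0.7375] [412.4777 214.3115 405.1363]
(array([342.6144, 243.0571, 374.0531]), array([[ 0.28  , -0.1248, -0.9519]])) [(array([165.3,   8.2, 247.3, 100.6]), 0.69)]
[425.4492 223.398 ] 21.444236755371094
```

View pics/w1.png

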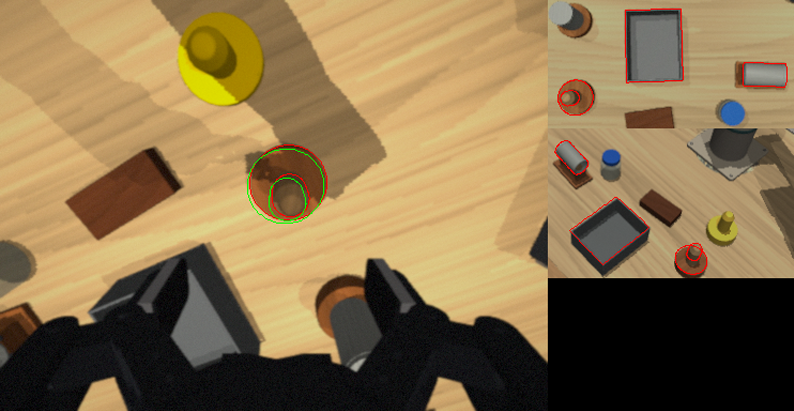

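```bash
cat >> h.py <<'E'
from scipy.spatial.transform import Rotation as Ro
def tool(a,x):
    a=np.array(a,float);a/=np.linalg.norm(a);x=np.array(x,float);x-=a*(x@a);x/=np.linalg.norm(x);return np.c_[x,a,np.cross(x,a)]
def delta(Rt,Rc): return Ro.from_matrix(Rt@np.array(Rc).T).as_rotvec(degrees=True)
E
python3 - <<'E'
from h import *
np.set_printoptions(precision=2,suppress=True)
s=arm.sense();w=1.533;c=np.array([np.cos(w),np.sin(w),0]);x=np.array([c[1],-c[0],0])
a=.5*c-np.array([0,0,.866]);g=np.array([481.3,-253.4,75])-10*c
for sg in(1,-1): print(delta(tool(a,sg*x),s['orientation']))
print(g-155*a-s['tcp_pos'], g-275*a-s['tcp_pos'])
E
```

```text
[ 27.07  17.06 -67.24]
[ 18.72 -29.57 108.22]
[  63.73 -552.76 -195.89] [  61.46 -612.71  -91.97]
```

>>> {"method": "send_rows", "body": {"series": [[1,0,-0.045,0,3.4,2.1,-8.4],[1,0.01,-0.09,0,6.8,4.3,-16.8],[1,0.015,-0.135,-0.01,10.2,6.4,-25.2],[1,0.02,-0.18,-0.02,13.5,8.5,-33.6],[1,0.03,-0.225,-0.03,16.9,10.7,-42],[1,0.035,-0.27,-0.04,20.3,12.8,-50.4],[1,0.04,-0.315,-0.05,23.7,14.9,-58.8],[1,0.045,-0.36,-0.06,27.1,17.1,-67.2]]}}

```text
time: 2.2
tcp_pos: [457.4, -145.3, 344.7]
orientation: [[0.998, -0.002, -0.061], [0.054, 0.473, 0.879], [0.027, -0.881, 0.472]]
contact_force: [0.7, 0.6, -0.2]
opening: 85.5
```

>>> {"method": "send_rows", "body": {"series": [[1,0,-0.045,0,0,0,0],[1,0.01,-0.09,-0.01,0,0,0],[1,0.01,-0.13,-0.02,0,0,0],[1,0.015,-0.17,-0.025,0,0,0],[1,0.016,-0.21,-0.03,0,0,0],[1,0.016,-0.252,-0.032,0,0,0],[1,0.016,-0.252,-0.032,0,0,0]]}}

```text
time: 2.9
tcp_pos: [473.6, -400.2, 311.7]
orientation: [[0.998, -0.002, -0.063], [0.056, 0.469, 0.882], [0.028, -0.883, 0.468]]
contact_force: [-0.2, 0.1, 1.2]
opening: 85.6
```

Run:
```python
from fit import *
np.set_printoptions(precision=4,suppress=True)
s=arm.sense();print(s)
c=get_calibration('wrist');a=read_camera('wrist');np.save('w2.npy',a);np.save('w2c.npy',c,allow_pickle=True)
V=[(c,grad(a))];x0=np.array([481.3,-253.4,1.533])
x,f=fit(V,cup,x0,np.array([12,12,.1]));print(x,f,[(r['box'],r['p']) for r in boxes_of('cup','wrist')])
im=a.copy()
for p,col in ((x,(255,0,0)),(x0,(0,255,0))):
    for P in cup(p): cv2.polylines(im,[contour(c,P).round().astype(int)],True,col)
save('w2.png',im,f=1.3)
```

```text
{'time': 2.9, 'joint_pos': array([-0.8639,  0.4701,  0.0027,  1.4881,  0.3079,  0.5831]), 'dq': array([ 0.0478, -0.0442, -0.0669,  0.0331,  0.0441,  0.0241]), 'joint_torque': array([ -1.0629, -48.9703,  25.8421,   2.3263,   0.6038,  -0.1273]), 'tcp_pos': array([ 473.5927, -400.1775,  311.6953]), 'orientation': array([[ 0.998 , -0.0018, -0.0629],
       [ 0.0565,  0.4687,  0.8815],
       [ 0.0279, -0.8833,  0.4679]]), 'contact_force': array([-0.1831,  0.1386,  1.2063]), 'moment': array([-0.3919, -0.0264,  0.0079]), 'opening': 85.62493847778215}
[ 480.5029 -256.8115    1.5291] 13.067412376403809 [([269.7, 313.4, 304.4, 334.6], 0.67), ([229.6, 107.7, 302.1, 231.8], 0.64)]
```

View pics/w2.png

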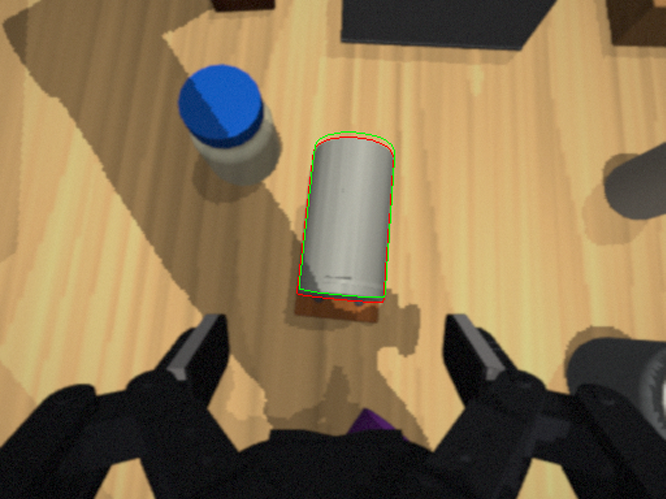

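```bash
cat > kin.py <<'E'
from h import *
from scipy.optimize import least_squares
def Rq(q): return Ro.from_euler('z',q[0]),Ro.from_euler('y',q[1]-q[2]+q[3])
P0=[545.4,495.5,64.4,162,0,134,0]
def fk(q,P=P0,s5=1):
    L2,L3,off,h,e1,d,e3=P; A,B=Rq(q)
    W=A*B*Ro.from_euler('z',s5*q[4])*Ro.from_euler('x',q[5]); M=W.as_matrix()
    R=np.c_[M[:,1],M[:,0],-M[:,2]]; f=q[1]-q[2]
    p=A.apply([L2*np.sin(q[1])+L3*np.cos(f),off,h+L2*np.cos(q[1])-L3*np.sin(f)])+(A*B).apply([e1,0,e3])+M[:,0]*d
    return p,R
LO=np.array([-3.12,-.85,-1.08,-1.95,-1.57,-3.14]);HI=np.array([3.12,1.88,1.24,2.15,1.53,3.14])
def ik(p,R,q0,P=P0):
    f=lambda q:np.r_[(fk(q,P)[0]-p)/100,(fk(q,P)[1]-R).ravel()]
    r=least_squares(f,np.clip(q0,LO+.01,HI-.01),bounds=(LO,HI));return r.x,r.cost
E
python3 - <<'E'
from kin import *
np.set_printoptions(precision=3,suppress=True)
s=arm.sense()
D=[([1.07,.276,-.026,1.268,0,1.467],[242.126,576.193,404.713]),([.34,-.0106,-.3568,1.2233,0,.7375],[412.48,214.31,405.14]),(s['joint_pos'],s['tcp_pos'])]
for s5 in(1,-1):
    print(s5,fk(s['joint_pos'],s5=s5)[1]-s['orientation'])
    fitd=least_squares(lambda P:np.concatenate([fk(np.array(q),P,s5)[0]-p for q,p in D]+[(P-P0)*.01]),P0)
    print(fitd.x,fitd.fun[:9])
w=1.531;c=np.array([np.cos(w),np.sin(w),0]);x=np.array([c[1],-c[0],0])
a=.5*c-np.array([0,0,.866]);g=np.array([481,-255,75])-10*c
Rt=tool(a,x);print(delta(Rt,s['orientation']),g-155*a-s['tcp_pos'],g-225*a-s['tcp_pos'])
E
```

```text
1 [[ 0. -0. -0.]
 [ 0.  0.  0.]
 [-0.  0. -0.]]
[545.759 496.732  64.346 239.599  93.453 118.452  -1.463] [-0.086  0.04   0.34  -0.001 -0.148 -0.274  0.054  0.006 -0.073]
-1 [[-0.125 -0.462 -0.083]
 [ 0.146 -0.397  0.096]
 [-0.471 -0.    -0.311]]
[ 544.024  544.214   64.483  245.618  318.04  -117.102  -46.273] [-0.186  0.143  1.499 -0.179 -0.066 -1.192 -0.146 -0.183 -0.315]
[ 1.868  1.552 -5.624] [   4.117   53.854 -103.046] [  2.725  18.882 -42.426]
```

```bash
sed -i 's/^P0=.*/P0=[545.76,496.73,64.35,239.6,93.45,118.45,-1.46]/' kin.py
python3 - <<'E'
from kin import *
np.set_printoptions(precision=2,suppress=True)
w=1.531;c=np.array([np.cos(w),np.sin(w),0]);x=np.array([c[1],-c[0],0])
a=.5*c-np.array([0,0,.866]);Rt=tool(a,x);q0=arm.sense()['joint_pos']
def go(n,g,tip,yaw,q0,pr=1):
    R=Ro.from_euler('z',yaw,degrees=True).as_matrix()@Ro.from_rotvec(-tip*x,degrees=True).as_matrix()@Rt
    q,cst=ik(np.array(g)-155*R[:,1],R,q0)
    if pr: print(n,tip,yaw,q,'cost %.1e'%cst,'margin %.2f'%min((q-LO).min(),(HI-q).min()))
    return q
g=np.array([481,-255,75])-10*c
q=go('grasp',g,0,0,q0);q=go('lift',g+[0,0,140],0,0,q)
for yaw in(0,30,-30,-60):
    qq=q
    for t in(0,30,60,90): qq=go('tub',[555,-20,230],t,yaw*t/90,qq,t>0)
    for z in(230,160,90): qq=go('peg',[427,221,z],90,yaw,qq)
E
```

```text
grasp 0 0 [-0.81  0.52 -0.17  1.26  0.37  0.73] cost 1.2e-30 margin 0.89
lift 0 0 [-0.81  0.38 -0.05  1.52  0.37  0.73] cost 5.1e-19 margin 0.63
tub 30 0.0 [-0.15  0.17 -0.21  1.2   0.    1.46] cost 6.7e-30 margin 0.87
tub 60 0.0 [ 0.09  0.24 -0.2   1.21 -0.52  1.72] cost 1.1e-28 margin 0.88
tub 90 0.0 [ 0.26  0.45 -0.16  1.44 -0.97  2.12] cost 2.9e-21 margin 0.60
peg 90 0 [ 0.71  0.56 -0.03  1.85 -0.69  2.65] cost 4.2e-18 margin 0.30
peg 90 0 [ 0.71  0.63 -0.07  1.73 -0.69  2.65] cost 1.8e-24 margin 0.42
peg 90 0 [ 0.71  0.72 -0.09  1.62 -0.69  2.65] cost 7.4e-23 margin 0.49
tub 30 10.0 [-0.15  0.17 -0.21  1.2   0.    1.28] cost 7.3e-21 margin 0.87
tub 60 20.0 [ 0.09  0.12 -0.34  0.98 -0.51  1.32] cost 7.1e-30 margin 0.74
tub 90 30.0 [ 0.27  0.13 -0.58  0.5  -1.01  1.16] cost 4.7e-30 margin 0.50
peg 90 30 [ 0.82  0.35 -0.31  1.42 -0.96  2.17] cost 7.9e-27 margin 0.61
peg 90 30 [ 0.82  0.44 -0.36  1.28 -0.96  2.17] cost 3.3e-26 margin 0.61
peg 90 30 [ 0.82  0.54 -0.39  1.15 -0.96  2.17] cost 8.4e-23 margin 0.61
tub 30 -10.0 [-0.15  0.17 -0.21  1.2   0.    1.63] cost 1.1e-30 margin 0.87
tub 60 -20.0 [ 0.07  0.34 -0.07  1.41 -0.47  2.09] cost 2.9e-23 margin 0.74
tub 90 -30.0 [ 0.17  0.67  0.16  1.92 -0.7   2.63] cost 8.5e-24 margin 0.23
peg 90 -30 [ 0.56  0.68  0.15  2.05 -0.39  2.9 ] cost 7.5e-22 margin 0.10
peg 90 -30 [ 0.56  0.75  0.12  1.94 -0.39  2.9 ] cost 2.2e-23 margin 0.21
peg 90 -30 [ 0.56  0.83  0.1   1.84 -0.39  2.9 ] cost 1.7e-22 margin 0.24
tub 30 -20.0 [-0.15  0.17 -0.21  1.2   0.    1.81] cost 1.8e-27 margin 0.87
tub 60 -40.0 [ 0.03  0.42  0.04  1.57 -0.37  2.41] cost 4.0e-21 margin 0.58
tub 90 -60.0 [ 0.03  0.8   0.38  2.15 -0.39  2.9 ] cost 3.4e-06 margin 0.00
peg 90 -60 [ 0.39  0.72  0.22  2.12 -0.08  3.09] cost 4.6e-19 margin 0.03
peg 90 -60 [ 0.39  0.79  0.19  2.01 -0.08  3.09] cost 1.4e-22 margin 0.05
peg 90 -60 [ 0.39  0.87  0.17  1.92 -0.08  3.09] cost 4.6e-22 margin 0.05
```

>>> {"method": "send_rows", "body": {"series": [[1,0.003,0.019,-0.042,1.9,1.6,-5.6],[1,0.003,0.019,-0.042,1.9,1.6,-5.6],[1,0.003,0.029,-0.06,1.9,1.6,-5.6],[1,0.004,0.039,-0.08,1.9,1.6,-5.6],[1,0.004,0.049,-0.095,1.9,1.6,-5.6],[1,0.004,0.054,-0.103,1.9,1.6,-5.6],[1,0.004,0.054,-0.103,1.9,1.6,-5.6]]}}

```text
time: 3.7
tcp_pos: [477.0, -340.4, 209.7]
orientation: [[0.999, 0.016, 0.032], [-0.036, 0.501, 0.865], [-0.002, -0.866, 0.501]]
contact_force: [0.2, 0.3, -0.6]
opening: 85.5
```

>>> {"method": "send_rows", "body": {"series": [[1,0.0012,0,0,0,0,0],[0,0.0012,0,0,0,0,0],[0,0.0012,0,0,0,0,0],[0,0.0012,0,0,0,0,0],[0,0.0012,0,0,0,0,0],[0,0.0012,0,0,0,0,0],[0,0.0012,0,0,0,0,0],[0,0.0012,0,0,0,0,0]]}}

```text
time: 4.5
tcp_pos: [477.2, -342.6, 211.2]
orientation: [[0.999, 0.015, 0.035], [-0.038, 0.499, 0.866], [-0.004, -0.867, 0.499]]
contact_force: [-6.0, -1.9, 7.8]
opening: 56.1
```

>>> {"method": "send_rows", "body": {"series": [[0,0,0,0,0,0,0],[0,0,0,0.005,0,0,0],[0,0,0,0.015,0,0,0],[0,0,0,0.03,0,0,0]]}}

```text
time: 4.9
tcp_pos: [478.2, -341.7, 239.9]
orientation: [[0.999, 0.018, 0.034], [-0.038, 0.5, 0.865], [-0.001, -0.866, 0.501]]
contact_force: [-0.1, -0.2, -0.9]
opening: 56.3
```

```bash
cat > plan.py <<'E'
from kin import *
def rows(seq,S=58.,grip=0):
    """seq: list of (grasp xyz, tip deg, yaw deg); prints rows from the present pose, tip about tool x (jaw axis level), absolute tip with 0 = cup level"""
    s=arm.sense();R0=np.array(s['orientation']);p0=s['tcp_pos'];q=s['joint_pos']
    w=1.531;c=np.array([np.cos(w),np.sin(w),0]);x=np.array([c[1],-c[0],0]);Rt=tool(.5*c-np.array([0,0,.866]),x)
    pp=p0;
    for g,t,yaw in seq:
        R=Ro.from_euler('z',yaw,degrees=True).as_matrix()@Ro.from_rotvec(-t*x,degrees=True).as_matrix()@Rt
        p=np.array(g)-155*R[:,1];q2,cst=ik(p,R,q)
        print([grip]+list(np.round((p-p0)/1000,4))+list(np.round(delta(R,R0),1)),'step %.0f dq %.2f cost %.0e'%(np.linalg.norm(p-pp),np.abs(q2-q).max()*10,cst));q=q2;pp=p
E
python3 - <<'E'
from plan import *
A=np.array([480.7,-264,106]);s=arm.sense();print(s['tcp_pos']+155*s['orientation'][:,1])
M=np.array([555,-15,125.])
def lev(t): t=np.radians(t);return M-58*np.array([0,np.cos(t),-np.sin(t)])
B=lev(-12);print(B)
mid=np.array([515,-170,160])
print('1');rows([(A+[2,8,20],-3,0),(A+[6,20,40],-6,0),(A+[14,38,50],-9,0),(A+[24,62,54],-12,0),(mid+[3,-8,0],-12,0),(mid+[12,22,-5],-12,0),(mid+[22,48,-12],-12,0),(B+[-6,-28,4],-12,0)])
E
```

```text
[ 480.99648904 -264.14674258  105.770828  ]
[555.         -71.73256084 112.94112193]
1
[0, np.float64(0.0012), np.float64(0.0013), np.float64(0.016), np.float64(3.0), np.float64(-0.2), np.float64(-0.1)] step 16 dq 0.70 cost 7e-31
[0, np.float64(0.0049), np.float64(0.0067), np.float64(0.0315), np.float64(5.9), np.float64(-0.3), np.float64(-0.1)] step 17 dq 0.66 cost 5e-30
[0, np.float64(0.0126), np.float64(0.0182), np.float64(0.0365), np.float64(8.9), np.float64(-0.4), np.float64(-0.1)] step 15 dq 0.41 cost 2e-30
[0, np.float64(0.0224), np.float64(0.0361), np.float64(0.0352), np.float64(11.9), np.float64(-0.5), np.float64(-0.1)] step 20 dq 0.46 cost 5e-19
[0, np.float64(0.0357), np.float64(0.0601), np.float64(0.0352), np.float64(11.9), np.float64(-0.5), np.float64(-0.1)] step 27 dq 0.43 cost 3e-19
[0, np.float64(0.0447), np.float64(0.0901), np.float64(0.0302), np.float64(11.9), np.float64(-0.5), np.float64(-0.1)] step 32 dq 0.48 cost 4e-30
[0, np.float64(0.0547), np.float64(0.1161), np.float64(0.0232), np.float64(11.9), np.float64(-0.5), np.float64(-0.1)] step 29 dq 0.47 cost 1e-30
[0, np.float64(0.0667), np.float64(0.1383), np.float64(-0.0078), np.float64(11.9), np.float64(-0.5), np.float64(-0.1)] step 40 dq 0.82 cost 1e-19
```

>>> {"method": "send_rows", "body": {"series": [[0,0.001,0.001,0.016,3,-0.2,-0.1],[0,0.005,0.007,0.032,5.9,-0.3,-0.1],[0,0.013,0.018,0.037,8.9,-0.4,-0.1],[0,0.022,0.036,0.036,11.9,-0.5,-0.1],[0,0.036,0.06,0.035,11.9,-0.5,-0.1],[0,0.045,0.09,0.03,11.9,-0.5,-0.1],[0,0.055,0.116,0.023,11.9,-0.5,-0.1],[0,0.064,0.138,0.01,11.9,-0.5,-0.1]]}}

```text
time: 5.7
tcp_pos: [543.4, -202.8, 251.5]
orientation: [[0.999, 0.029, 0.027], [-0.039, 0.666, 0.745], [0.003, -0.745, 0.667]]
contact_force: [0.2, -0.2, -1.1]
opening: 56.1
```

```bash
cat >> plan.py <<'E'
def fmt(): pass
E
sed -i 's/list(np.round((p-p0)\/1000,4))/[round(float(v),3) for v in (p-p0)\/1000]/; s/list(np.round(delta(R,R0),1))/[round(float(v),1) for v in delta(R,R0)]/; /def fmt/d' plan.py
python3 - <<'E'
from plan import *
s=arm.sense();print(s['tcp_pos']+155*s['orientation'][:,1],s['opening'])
M=np.array([555,-15,125.])
def lev(t): t=np.radians(t);return M-58*np.array([0,np.cos(t),-np.sin(t)])
rows([(lev(-12)+[-3,-12,3],-12,0),(lev(-12),-12,0)]+[(lev(t),t,0) for t in(-5,3,11,19,27,35,43,51,59,67,75,83,90)])
E
```

```text
[547.85451818 -99.54043486 136.01628074] 56.128317809869955
[0, 0.004, 0.015, -0.02, 0.2, 0.2, -0.0] step 26 dq 0.50 cost 1e-23
[0, 0.007, 0.027, -0.023, 0.2, 0.2, -0.0] step 13 dq 0.22 cost 1e-22
[0, 0.008, 0.041, -0.005, -6.8, 0.4, -0.0] step 23 dq 0.88 cost 2e-30
[0, 0.009, 0.06, 0.015, -14.8, 0.8, -0.0] step 27 dq 1.10 cost 7e-31
[0, 0.01, 0.08, 0.031, -22.8, 1.1, -0.1] step 27 dq 1.18 cost 9e-31
[0, 0.01, 0.103, 0.045, -30.8, 1.4, -0.1] step 27 dq 1.26 cost 6e-19
[0, 0.011, 0.128, 0.055, -38.8, 1.7, -0.1] step 27 dq 1.33 cost 3e-31
[0, 0.012, 0.154, 0.061, -46.8, 2.0, -0.1] step 27 dq 1.37 cost 2e-31
[0, 0.013, 0.18, 0.064, -54.8, 2.3, -0.1] step 27 dq 1.40 cost 1e-31
[0, 0.014, 0.207, 0.063, -62.8, 2.6, -0.1] step 27 dq 1.40 cost 6e-30
[0, 0.015, 0.233, 0.059, -70.8, 3.0, -0.1] step 27 dq 1.38 cost 1e-29
[0, 0.015, 0.258, 0.051, -78.7, 3.3, -0.1] step 27 dq 1.33 cost 1e-28
[0, 0.016, 0.282, 0.039, -86.7, 3.6, -0.1] step 27 dq 1.26 cost 5e-27
[0, 0.016, 0.304, 0.024, -94.7, 3.9, -0.2] step 27 dq 1.31 cost 1e-24
[0, 0.017, 0.322, 0.009, -101.7, 4.2, -0.2] step 23 dq 1.40 cost 9e-24
```

>>> {"method": "send_rows", "body": {"series": [[0,0.004,0.015,-0.015,0.2,0.2,0],[0,0.007,0.027,-0.023,0.2,0.2,0],[0,0.008,0.041,-0.005,-6.8,0.4,0],[0,0.009,0.06,0.015,-14.8,0.8,0],[0,0.01,0.08,0.031,-22.8,1.1,-0.1],[0,0.01,0.103,0.045,-30.8,1.4,-0.1],[0,0.011,0.128,0.055,-38.8,1.7,-0.1],[0,0.012,0.154,0.061,-46.8,2,-0.1]]}}

```text
time: 6.5
tcp_pos: [554.6, -48.8, 313.7]
orientation: [[0.999, -0.001, 0.043], [-0.043, -0.091, 0.995], [0.003, -0.996, -0.091]]
contact_force: [0.1, 0.8, -2.7]
opening: 56.2
```

>>> {"method": "send_rows", "body": {"series": [[0,0.001,0.026,0.003,-8,0.3,0],[0,0.002,0.053,0.002,-16,0.6,0],[0,0.003,0.079,-0.002,-24,1,0],[0,0.003,0.104,-0.01,-31.9,1.3,0],[0,0.004,0.128,-0.022,-39.9,1.6,0],[0,0.004,0.15,-0.037,-47.9,1.9,-0.1],[0,0.005,0.168,-0.052,-54.9,2.2,-0.1],[0,0.005,0.168,-0.052,-54.9,2.2,-0.1]]}}

```text
time: 7.3
tcp_pos: [558.8, 120.8, 255.5]
orientation: [[0.999, -0.038, 0.016], [-0.041, -0.864, 0.501], [-0.005, -0.502, -0.865]]
contact_force: [-0.7, 0.5, -1.4]
opening: 56.2
```

>>> {"method": "send_rows", "body": {"series": [[0,0,0,0,0,0,0],[0,0,0,0.02,0,0,0],[0,0,0,0.06,0,0,0],[0,0,0,0.1,0,0,0],[0,0,0,0.1,0,0,0]]}}

```text
time: 7.8
tcp_pos: [560.9, 117.2, 367.5]
orientation: [[0.999, -0.031, 0.036], [-0.045, -0.862, 0.504], [0.016, -0.505, -0.863]]
contact_force: [0.4, 0.7, -0.3]
opening: 56.1
```

Run:
```python
from h import *
s=arm.sense();print(s['joint_pos'].round(2),s['tcp_pos'].round(1),s['tcp_pos']+155*s['orientation'][:,1],s['orientation'].round(3),s['contact_force'])
t=read_camera('top');np.save('top2.npy',t);b=read_camera('scene');np.save('scene2.npy',b);w=read_camera('wrist');np.save('w3.npy',w)
np.save('w3c.npy',get_calibration('wrist'),allow_pickle=True)
f=lambda i,k:cv2.resize(i,None,fx=k,fy=k)
im=np.hstack([f(t[130:230,150:350],2),f(b[110:310,200:400],1)[:200],f(w,200/384)])
save('pour.png',im,f=795/im.shape[1])
for n in('top','scene','wrist'): print(n,[(np.round(r['box']),round(r['p'],2)) for r in boxes_of('plug0',n)])
```

```text
[ 0.26  0.39 -0.1   1.55 -0.97  2.14] [560.9 117.2 367.5] [556.05810417 -16.50172522 289.13027153] [[ 0.999 -0.031  0.036]
 [-0.045 -0.862  0.504]
 [ 0.016 -0.505 -0.863]] [ 0.40336026  0.74766743 -0.34459971]
top []
scene [(array([172., 192., 195., 229.]), 0.55), (array([275., 230., 283., 243.]), 0.49), (array([264., 220., 276., 232.]), 0.45)]
wrist [(array([197., 126., 319., 335.]), 0.51)]
```

View pics/pour.png

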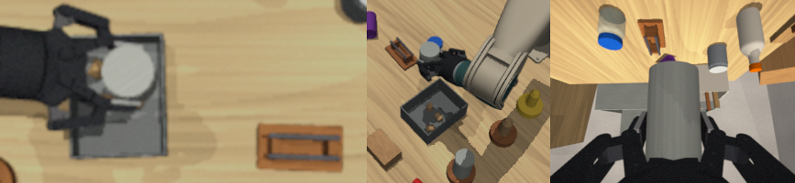

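Run:
```python
from h import *
b=np.load('scene2.npy');t=np.load('top2.npy')
im=np.hstack([cv2.resize(b[190:270,230:320],(630,560),interpolation=cv2.INTER_CUBIC),cv2.resize(t[140:220,185:245],(420,560),interpolation=cv2.INTER_CUBIC)])
save('pour2.png',im,f=.75)
cs=get_calibration('scene');print(onz(cs,[[279,236.5],[270,226]],15))
```

```text
[[547.19631263  44.40616362  15.        ]
 [544.51088446  -2.10595882  15.        ]]
```

View pics/pour2.png

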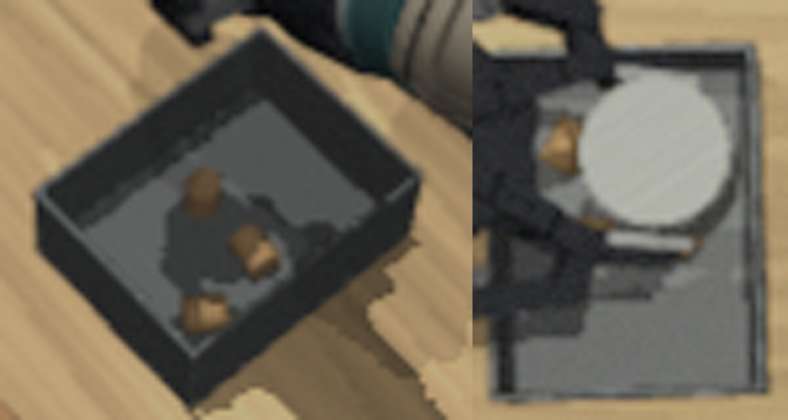

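Run:
```python
from fit import *
np.set_printoptions(precision=1,suppress=True)
V={n:(get_calibration(n),grad(np.load(n+'.npy'))) for n in('top','scene')}
V['w1']=(np.load('w1c.npy',allow_pickle=True).item(),grad(np.load('w1.npy')))
V['top2']=(V['top'][0],grad(np.load('top2.npy')));V['scene2']=(V['scene'][0],grad(np.load('scene2.npy')))
ms={'base':lambda p:[vcyl(p[0],p[1],45,30,30)],'tip':lambda p:[peg(p)[1]],'all':peg}
x0=np.array([427,221.]);d=np.array([10,10.])
for k,v in V.items():
    for n,m in ms.items(): print(k,n,*fit([v],m,x0,d))
print(fit([V['top'],V['scene2'],V['w1']],peg,x0,d))
```

```text
top base [427.9 219.6] 13.214921951293945
top tip [428.7 217.6] 11.414145469665527
top all [428.2 218.9] 24.37353515625
scene base [437. 231.] 13.143857955932617
scene tip [426. 226.] 9.405543327331543
scene all [437. 231.] 22.375839233398438
w1 base [425.2 223.4] 12.98580551147461
w1 tip [426.5 223.2] 8.686299324035645
w1 all [425.5 223.4] 21.444538116455078
top2 base [427.9 219.5] 12.166913986206055
top2 tip [436.8 230.4] 7.989627361297607
top2 all [428.1 219.3] 19.94127082824707
scene2 base [437.  230.8] 11.47506046295166
scene2 tip [425.3 224.1] 8.76943302154541
scene2 all [426.6 225.4] 18.494800567626953
(array([426. , 223.5]), np.float64(60.110992431640625))
```

Run:
```python
from plan import *
A=np.array([556,-16.5,289]);B=np.array([427,222,190.])
rows([(A+f*(B-A)+[0,0,max(0,20*(1-f))],90,0) for f in(.08,.2,.34,.48,.62,.76,.88,.96,1)])
```

```text
[0, -0.008, 0.019, 0.019, -0.1, 0.0, 0.3] step 28 dq 0.75 cost 5e-28
[0, -0.023, 0.048, 0.005, -0.1, 0.0, 0.3] step 36 dq 0.77 cost 2e-19
[0, -0.041, 0.081, -0.012, -0.1, 0.0, 0.3] step 41 dq 0.83 cost 8e-31
[0, -0.059, 0.115, -0.028, -0.1, 0.0, 0.3] step 41 dq 0.76 cost 7e-31
[0, -0.077, 0.148, -0.045, -0.1, 0.0, 0.3] step 41 dq 0.69 cost 5e-31
[0, -0.095, 0.181, -0.062, -0.1, 0.0, 0.3] step 41 dq 0.62 cost 1e-31
[0, -0.111, 0.21, -0.076, -0.1, 0.0, 0.3] step 36 dq 0.52 cost 2e-17
[0, -0.121, 0.229, -0.086, -0.1, 0.0, 0.3] step 24 dq 0.34 cost 3e-20
[0, -0.126, 0.239, -0.09, -0.1, 0.0, 0.3] step 12 dq 0.17 cost 5e-25
```

>>> {"method": "send_rows", "body": {"series": [[0,-0.011,0.02,0,0,0,0.3],[0,-0.025,0.048,-0.005,0,0,0.3],[0,-0.041,0.081,-0.015,0,0,0.3],[0,-0.059,0.115,-0.028,0,0,0.3],[0,-0.077,0.148,-0.045,0,0,0.3],[0,-0.095,0.181,-0.062,0,0,0.3],[0,-0.111,0.21,-0.076,0,0,0.3],[0,-0.121,0.229,-0.086,0,0,0.3]]}}

```text
time: 8.9
tcp_pos: [436.7, 348.7, 270.2]
orientation: [[0.999, -0.032, 0.018], [-0.037, -0.865, 0.5], [-0.0, -0.5, -0.866]]
contact_force: [-0.5, -0.2, -1.2]
opening: 56.3
```

>>> {"method": "send_rows", "body": {"series": [[0,-0.005,0.01,-0.004,0,0,0],[0,-0.005,0.01,-0.004,0,0,0],[0,-0.005,0.01,-0.004,0,0,0]]}}

```text
time: 9.2
tcp_pos: [433.7, 356.7, 268.7]
orientation: [[0.999, -0.032, 0.021], [-0.039, -0.865, 0.501], [0.002, -0.501, -0.865]]
contact_force: [0.3, 0.4, -1.5]
opening: 55.7
```

```bash
cat > look.py <<'E'
import sys
from fit import *
np.set_printoptions(precision=2,suppress=True)
s=arm.sense();g=s['tcp_pos']+155*s['orientation'][:,1];y,z=s['orientation'][:,1],s['orientation'][:,2]
print('g',g,'c',.5*y+.866*z,'F',s['contact_force'],s['opening'])
t=read_camera('top');b=read_camera('scene');np.save('top3.npy',t);np.save('scene3.npy',b)
ct,cs=get_calibration('top'),get_calibration('scene')
z0=g[2]-58
m=lambda p:[vcyl(p[0],p[1],28.5,z0,z0+100)]
mt=lambda p:[vcyl(p[0],p[1],28.5,z0+100,z0+100)]
x0=g[:2];d=np.array([10,10.])
print('scene cup',fit([(cs,grad(b))],m,x0,d),'top cup end',fit([(ct,grad(t))],mt,x0,d))
for I,cc in((t,ct),(b,cs)):
    for P in peg([427,222])+m(g[:2]): cv2.polylines(I,[(contour(cc,P)*1).round().astype(int)],True,(255,0,0),1) if 0 else None
u=lambda i,f,c,Ps:[cv2.polylines(i,[((contour(c,P)-f[:2])*6).round().astype(int)],True,(255,0,0)) for P in Ps]
o1=(np.array(project(ct,[427,222,60])[0])-[35,40]).astype(int);o2=(np.array(project(cs,[427,222,90])[0])-[35,45]).astype(int)
I1=cv2.resize(t[o1[1]:o1[1]+80,o1[0]:o1[0]+70],None,fx=6,fy=6);I2=cv2.resize(b[o2[1]:o2[1]+80,o2[0]:o2[0]+70],None,fx=6,fy=6)
u(I1,o1,ct,peg([427,222])+m(g[:2]));u(I2,o2,cs,peg([427,222])+m(g[:2]))
save(sys.argv[1],np.hstack([I1,I2]),f=.94)
E
python3 look.py hov.png
```

```text
g [428.69 222.7  190.99] c [ 0.  0. -1.] F [ 0.27  0.4  -1.45] 55.71918996011948
scene cup (array([430.65, 223.81]), np.float64(12.45613956451416)) top cup end (array([428.95, 219.45]), np.float64(14.107613563537598))
```

View pics/hov.png

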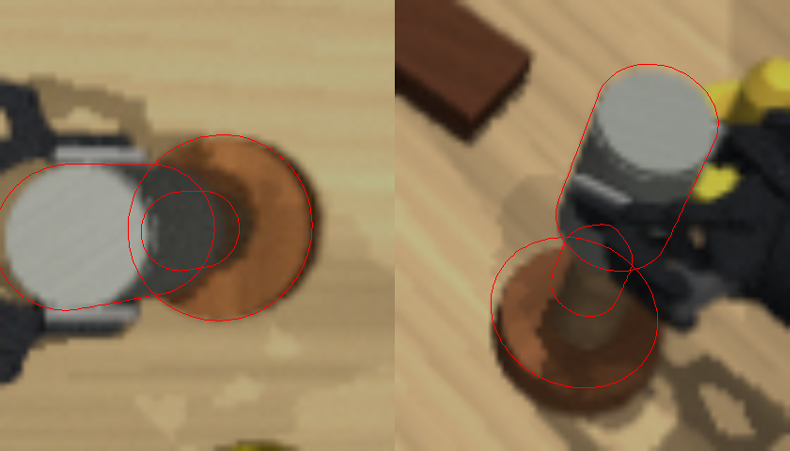

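>>> {"method": "send_rows", "body": {"series": [[0,-0.0015,0,0,0,0,0],[0,-0.0015,0,-0.015,0,0,0],[0,-0.0015,0,-0.03,0,0,0],[0,-0.0015,0,-0.03,0,0,0]]}}

```text
time: 9.7
tcp_pos: [431.2, 356.3, 235.9]
orientation: [[0.999, -0.035, 0.019], [-0.04, -0.865, 0.499], [-0.001, -0.5, -0.866]]
contact_force: [0.5, -1.0, -0.6]
opening: 56.1
```

>>> {"method": "send_rows", "body": {"series": [[0,0,0,-0.015,0,0,0],[0,0,0,-0.03,0,0,0],[0,0,0,-0.045,0,0,0],[0,0,0,-0.045,0,0,0]]}}

```text
time: 10.1
tcp_pos: [431.0, 356.6, 190.9]
orientation: [[0.999, -0.034, 0.019], [-0.039, -0.866, 0.499], [-0.001, -0.5, -0.866]]
contact_force: [0.1, -0.2, -1.5]
opening: 56.3
```

```bash
python3 look.py mid.png
```

```text
g [425.73 222.47 113.47] c [-0. -0. -1.] F [ 0.08 -0.25 -1.52] 56.26280032137194
scene cup (array([426.86, 223.18]), np.float64(11.796606063842773)) top cup end (array([425.83, 219.37]), np.float64(14.353050231933594))
```

>>> {"method": "send_rows", "body": {"series": [[0,0.001,0,-0.007,0,0,0],[0,0.001,0,-0.014,0,0,0],[0,0.001,0,-0.02,0,0,0],[0,0.001,0,-0.02,0,0,0]]}}

```text
time: 10.6
tcp_pos: [432.6, 357.0, 172.8]
orientation: [[0.999, -0.033, 0.021], [-0.039, -0.865, 0.501], [0.001, -0.501, -0.865]]
contact_force: [0.2, -0.2, -1.1]
opening: 56.3
```

>>> {"method": "send_rows", "body": {"series": [[0,0,0,-0.001,0,0,0],[0,0,0,-0.002,0,0,0],[0,0,0,-0.003,0,0,0],[0,0,0,-0.003,0,0,0]]}}

```text
time: 11.0
tcp_pos: [432.8, 357.2, 170.8]
orientation: [[0.999, -0.032, 0.021], [-0.039, -0.864, 0.501], [0.002, -0.502, -0.865]]
contact_force: [1.3, -0.3, -1.2]
opening: 56.3
```

>>> {"method": "send_rows", "body": {"series": [[0,0,0,-0.001,0,0,0],[0,0,0,-0.002,0,0,0],[0,0,0,-0.002,0,0,0]]}}

```text
time: 11.3
tcp_pos: [432.9, 357.2, 168.8]
orientation: [[0.999, -0.032, 0.021], [-0.039, -0.864, 0.501], [0.002, -0.502, -0.865]]
contact_force: [-0.3, -0.4, -1.1]
opening: 56.1
```

>>> {"method": "send_rows", "body": {"series": [[0,0,0,-0.001,0,0,0],[0,0,0,-0.002,0,0,0],[0,0,0,-0.002,0,0,0]]}}

```text
time: 11.6
tcp_pos: [432.9, 357.3, 168.4]
orientation: [[0.999, -0.032, 0.019], [-0.037, -0.865, 0.5], [0.001, -0.5, -0.866]]
contact_force: [0.1, 1.7, 8.2]
opening: 56.3
```

>>> {"method": "send_rows", "body": {"series": [[0,0,0,0.001,0,0,0],[0.4,0,0,0.001,0,0,0],[0.7,0,0,0.001,0,0,0],[1,0,0,0.001,0,0,0],[1,0,0,0.001,0,0,0],[1,0,0,0.001,0,0,0],[1,0,0,0.001,0,0,0]]}}

```text
time: 12.3
tcp_pos: [432.8, 357.2, 167.5]
orientation: [[0.999, -0.033, 0.021], [-0.039, -0.864, 0.501], [0.002, -0.502, -0.865]]
contact_force: [0.7, -0.4, 0.5]
opening: 85.4
```

```bash
python3 look.py rel.png
```

```text
g [427.75 223.18  89.72] c [ 0.  0. -1.] F [ 0.68 -0.41  0.52] 85.3997409247721
scene cup (array([428.88, 224.28]), np.float64(11.66476821899414)) top cup end (array([429.29, 220.59]), np.float64(15.14477825164795))
```

View pics/rel.png

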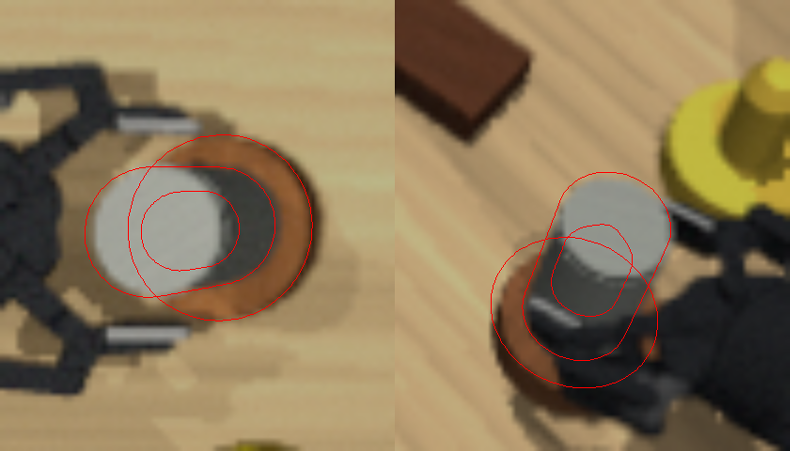

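Cup stands on the peg base (cup top centre about (160,230) left panel, (617,228) right), upright and centred; the fingers clear it on both sides. I retreat along the tool axis.

>>> {"method": "send_rows", "body": {"series": [[1,0,0.013,0.008,0,0,0],[1,0.001,0.03,0.017,0,0,0],[1,0.002,0.052,0.03,0,0,0],[1,0.003,0.078,0.045,0,0,0],[1,0.004,0.104,0.06,0,0,0],[1,0.005,0.13,0.085,0,0,0],[1,0.005,0.14,0.12,0,0,0],[1,0.005,0.14,0.12,0,0,0]]}}

```text
time: 13.2
tcp_pos: [438.2, 499.4, 292.6]
orientation: [[0.999, -0.028, 0.024], [-0.036, -0.862, 0.506], [0.007, -0.506, -0.862]]
contact_force: [0.4, -0.3, 0.6]
opening: 85.2
```

Run:
```python
from fit import *
np.set_printoptions(precision=1,suppress=True)
t=read_camera('top');b=read_camera('scene');ct,cs=get_calibration('top'),get_calibration('scene')
m=lambda p:[vcyl(p[0],p[1],28.5,30,130)]
print([fit([(c,grad(i))],m,np.array([427.5,222]),np.array([12,12])) for c,i in((ct,t),(cs,b))],arm.sense()['contact_force'],arm.sense()['time'])
f=lambda i:cv2.resize(i,None,fx=2.5,fy=2.5)
save('end.png',np.hstack([t[110:270,100:350],b[130:290,210:400]]),f=1.8)
```

```text
[(array([429.2, 221.4]), np.float64(12.292535781860352)), (array([427.6, 223.9]), np.float64(11.873021125793457))] [-0.3 -0.4  0.5] 13.3
```

View pics/end.png

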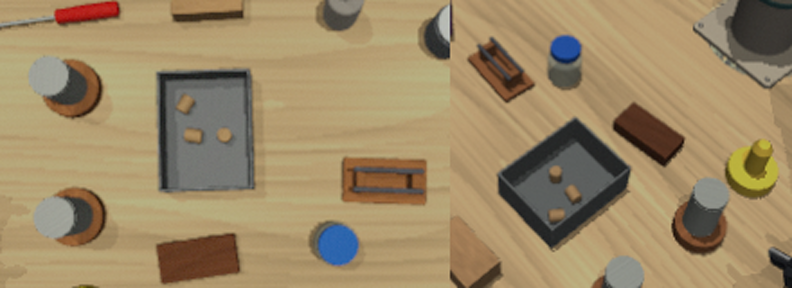

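```bash
python3 -c "
from rig import job_done
print(job_done())"
```

```text
the job is handed in; nothing more can be done
None
```

I gripped the cup in the cradle, tipped the three plugs into the tub and lowered the cup upside down over the free peg. I stopped on contact at about 8 N, let go and backed off. The job was handed in at about 13 s; the hand-in gives no verdict.

- **Plugs:** the last pictures show all three lying inside the tub.
- **Cup:** it stands upright on the free peg, looking just like the parked cup. The final fits put it at (429, 221) mm from the top camera and (428, 224) mm from the scene camera. My estimate for the peg is about (427, 222.5) mm.
- **Arm:** it stands clear of everything, with no contact force beyond sensor noise.
- **Other things:** the jar, offcut, parked cup and yellow peg showed no visible shift. I did not measure them, and the last crops cut off the screwdriver, carton, glue and can, so those were not fully checked.
- **Disagreements:** the cameras differed by 3–6 mm on the peg's position. Some of the scene camera's fits of the peg were clearly wrong and I set them aside. From the arm's pose, the rim came out about 2–3 mm above the peg base at contact, roughly what my estimate of the grip point allows.

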